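# Lay a lamp barrel in the microscope cradle and run it under the lens

## Task

Pick up the lamp barrel standing on the bench and lay it gently on its side in the cradle, its body resting in both V-blocks and its wide collar just past the V-block nearer the microscope; never drop it or let it topple. Then slide the carriage, with the barrel lying in it, fully home against its stop under the microscope, and leave the other things on the bench where they are.

Things in the scene. Friction and masses are not known exactly. Their poses are not given: they have to be found in the camera images.
- barrel: Lamp barrel, solid metal, 140 mm long, about 0.26 kg, standing upright on the bench at the start: a wide black collar at the bottom (54 mm diameter, 0 to 20 mm above its underside), then a grey ribbed body 40 mm in diameter from 20 to 140 mm. Origin: centre of the collar's underside; z along its axis from collar to plain end. Round, so yaw means nothing.
- barrel_mid (a point): Point on the barrel's axis 76 mm from the collar's underside: the place that comes midway between the V-blocks when the barrel is laid well. Axes as the barrel's.
- barrel_collar (a point): Centre of the barrel's wide collar, on the axis 10 mm from its underside. Axes as the barrel's.
- cradle (a point): On the sliding carriage, midway between its two aluminium V-blocks, 71 mm above the bench: the axis of a barrel lying in them passes here along y. y: along the slide to the microscope, z up. Blocks centred 38 mm either side along y, each 12 mm thick, 64 mm wide (x), 90 degree notches, tops 3 mm below this point; between them open down to the plate (44 mm below), 90 mm wide, from y -142 to +73 mm.
- post_top (a point): Top of the carriage's upright push post, 120 mm behind (-y of) the cradle point: a steel pin 14 mm in diameter with a black cap 20 mm in diameter and 8 mm high. It stands 51 mm above the carriage plate, its top 78 mm above the bench, and can be pushed or pinched from above. Axes as the cradle's.
- carriage (a joint): Travel of the carriage on its rail in metres: 0 at the outer end, 0.20 when fully home against its stop with the cradle under the microscope's lens. It starts near the outer end, slides with about 2 N of friction and stays where it is left.
- station: Fixed rail with a stereo microscope over its inner end. Origin on the bench below the cradle point at travel 0; y along the rail to the microscope. Lens axis 200 mm along y; lens's lower face (58 mm diameter) 150 mm above the bench; the head above is 92 mm wide (x), begins 42 mm before the lens axis at 195 mm height and rises to about 430 mm; column at 365 mm along y.
- dish: Bystander: round open brass dish, 96 mm across, 28 mm high. Origin under its centre.
- eyepiece: Bystander: short black eyepiece standing on its narrow end, 42 mm across at the top, 46 mm high. Origin under its centre.
- jar: Bystander: small brown glass jar with a white cap, 48 mm across, 55 mm high. Origin under its centre.
Things that resemble listed ones, but are neither listed nor needed, are in the scene too. There is more than one size of the barrel; the one meant has the size given above.

How it is judged (in metres and radians):
On the way, in this order (a step that is already met when the one before it is completed fails the run):
1. the barrel lies on its side in both V-blocks, collar past the block nearer the microscope, while the carriage is still well short of its stop (x of barrel_mid in the frame of cradle between -0.005 and 0.005 m and z of barrel_mid in the frame of cradle between -0.005 and 0.005 m and y of barrel_collar in the frame of cradle between 0.052 and 0.086 m and angle between the z axis of barrel and the y axis of cradle, either way round below 0.07 rad and value of joint carriage below 0.15 m), for 0.3 s.
2. the carriage is fully home with the barrel in it (x of barrel_mid in the frame of cradle between -0.005 and 0.005 m and z of barrel_mid in the frame of cradle between -0.005 and 0.005 m and y of barrel_collar in the frame of cradle between 0.052 and 0.086 m and angle between the z axis of barrel and the y axis of cradle, either way round below 0.07 rad and value of joint carriage above 0.194 m), for 0.3 s.
At the end, for the whole second after the job is handed in: Barrel at rest in the cradle: axis within 5 mm of the cradle point sideways and in height and 4 degrees of the slide direction, collar centre 52 to 86 mm past it towards the microscope; carriage within 6 mm of its stop; dish, eyepiece and jar within 30 mm of their starts (all of step 2 and linear speed of barrel below 0.02 m/s and distance of each of dish, eyepiece, jar from where it was at the start of the episode below 0.03 m); the robot touches nothing.
It fails at once if the barrel falls or topples freely (faster than 0.5 m/s while the fingers do not hold it) (linear speed of barrel above 0.5 m/s and contact force between the fingers and barrel below 0.05 N).
It fails at once if the dish is knocked more than 30 mm away (distance of dish from where it was at the start of the episode above 0.03 m).
It fails at once if the eyepiece is knocked more than 30 mm away (distance of eyepiece from where it was at the start of the episode above 0.03 m).
It fails at once if the jar is knocked more than 30 mm away (distance of jar from where it was at the start of the episode above 0.03 m).
It also fails if it takes over 61 s, if anything falls off the work surface, if the arm or the gripper's body presses on something with over 40 N, if the wrist force passes 120 N, or if a joint passes its speed limit or range.

## Robot

A 6-joint arm with a two-finger parallel gripper is mounted at the origin on the work surface. World frame = base frame: x ahead of the robot, y to its left, z up, the work surface at z = 0. Lengths are in mm, angles in rad, forces in N, time in s.
With the tool pointing down it reaches from about 350 to 875 mm from the base axis. Payload 4.2 kg.
Tool frame: the origin (TCP) lies on the mounting face of the last link; the fingertips stand 173 mm ahead of it and the grasp point (between the pads) lies 155 mm ahead of it; z points along the fingers, y is the line along which they close (so a half turn about z gives the same grasp; the last joint's range is limited). The gripper opens to 85 mm and grips with 20 to 120 N. Pads are 22 mm wide; open, the fingers measure 114 mm over their backs; the gripper's body (76 mm by 85 mm) begins 54 mm behind the grasp point. The pads swing forward as they close: fully open they stand 13 mm farther back than shut.
Start: joints at [1.588, 0.385, 0.008, 0, -1.194, -0.259], TCP at [149.625, 606.805, 404.712] pointing down, gripper open.
Joint ranges: [-3.14, 3.14], [-1.21, 2.06], [-1.07, 1.41], [-3.16, 2.05], [-2.99, -0.16], [-3.1, 3.1]. Speed limits (rad/s): [2.79, 2.79, 3.14, 3.14, 3.14, 3.14].

## Interface

Orientations are given as a unit quaternion [x, y, z, w].
In Python, from bench import arm gives the robot as it stands. The module is installed in compiled form; this text tells all that it offers.
- The arm moves only by the tool move_arm, never from a script. Its arguments are lists of equal length, an entry for each row: "fingers": the finger opening in mm, from 0 to 85.4; "travel": the shift along the tool's x, y, z in mm, a list of three; "dr": the turn, a rotation vector about the tool's x, y, z in rad, a list of three. A call has 1 to 10 rows; each row is the pose to reach, as a shift and turn from the pose commanded when the call began, along the tool's axes at that moment; what a row does not reach only later rows make up. A row lasts 1/10 s, in which the tool goes at most 50 mm and 8.59 degrees, less where a joint would pass 70% of its speed; a pose out of reach is approached as far as the arm can. A call with a gripper value outside its range is refused whole. The fingers move at their own pace and stop on an object; the grip force is fixed at half the most. Time passes only in rows, so rows that repeat a pose let the fingers close. It gives the time, the measured TCP pose, the force, the opening and the grip force at its end, in the units of the state.
- arm.read_state(): the state, without advancing time (a new reading comes with each control period).
- arm.get_image(name): name is "scene" or "top" or "wrist"; returns the picture (480x640x3 uint8, red, green, blue); there is no depth.
- arm.camera_model(name): a dict with "intrinsics" (3x3 intrinsics, pixels), "pose" (4x4, takes a point from camera to world coordinates). Camera axes: x right, y up, looking along -z (the intrinsics and any distortion apply to the point x, -y, -z); pixel columns grow to the right and rows downward; lengths in mm; the calibration is good to about 2 mm. A picture is of the moment at which its call begins: read the wrist's pose just before it. camera_model takes no time and is no camera call; for the wrist camera it gives the pose at the moment of the call.
- arm.job_done(): hands the job in; it is judged then, once.
The state is a dict: "clock": time; "joints": joint angles; "joint_vel": joint speeds; "joint_efforts": joint torques, N m; "position": TCP position; "ee_rot": TCP orientation; "contact_force": force on the tool from outside, world axes, zero at the start; "wrist_torque": the same for the moment, N m; "gripper_width": finger opening in mm; "grasp_force": force on a finger pad.
Only numpy, scipy, OpenCV 4.12 (cv2) and the standard library are available. Lean on these libraries where they do the work, as an engineer would, in place of code of your own. Each camera call takes 0.05 s, during which the arm holds its last target. There are 200 camera calls.

## Working session

There is one attempt and no reset: what is moved stays moved. The work goes in short steps, Python scripts to look and compute and a tool call to move; the robot and the scene stay as the last step left them, time stands still between calls to the robot, and variables do not carry over. Pictures are saved under pics/ and viewed, at most 10 in all, crops included, and the job is handed in when it is done.

Besides the shell and the picture viewer there is one more tool, called after ">>>" as a command line: name --argument value ..., lists and objects as JSON in quotes. move_arm: Moves the arm, as the interface text tells. Its arguments: {"type":"object","properties":{"fingers":{"type":"array","items":{"type":"number"}},"travel":{"type":"array","items":{"type":"array","items":{"type":"number"}}},"dr":{"type":"array","items":{"type":"array","items":{"type":"number"}}}},"required":["fingers","travel","dr"]}

```bash
mkdir -p pics; python3 - <<'E'
from bench import arm
import cv2,numpy as np
s=arm.read_state();print(s)
for n in("scene","top"):
    cv2.imwrite(f"pics/{n}0.png",arm.get_image(n)[:,:,::-1])
for n in("scene","top","wrist"):
    m=arm.camera_model(n);print(n,{k:(np.round(v,3).tolist() if not isinstance(v,str) else v) for k,v in m.items()})
E
```

```text
{'clock': 0.0, 'joints': array([ 1.58759816e+00,  3.85570895e-01,  6.61744381e-03, -4.96445602e-04,
       -1.19397739e+00, -2.58607755e-01]), 'joint_vel': array([ 1.47856628e-03, -9.31055548e-05, -5.44064925e-04, -9.48639173e-04,
        2.62856521e-04,  4.94810677e-05]), 'joint_efforts': array([ 1.03226412e-03, -3.92287517e+01,  1.88398343e+01,  4.18623224e+00,
       -4.65591147e-03, -2.82378856e-06]), 'position': array([149.57168703, 606.63040062, 403.60960094]), 'ee_rot': array([ 9.92688494e-01, -1.20699466e-01, -8.20234788e-05,  1.08882363e-03]), 'contact_force': array([ 0.04546756, -0.75099862, -0.59702404]), 'wrist_torque': array([ 0.03138259, -0.00323157,  0.04490337]), 'grasp_force': 0.0, 'gripper_width': 85.5666063021715}
scene {'intrinsics': [[613.353, 0.0, 320.745], [0.0, 613.353, 242.081], [0.0, 0.0, 1.0]], 'pose': [[0.397, -0.737, 0.547, 991.092], [0.918, 0.326, -0.226, -429.841], [-0.012, 0.592, 0.806, 813.009], [0.0, 0.0, 0.0, 1.0]]}
top {'intrinsics': [[612.106, 0.0, 316.78], [0.0, 612.106, 252.992], [0.0, 0.0, 1.0]], 'pose': [[0.023, 0.983, -0.185, 304.531], [-1.0, 0.026, 0.017, -221.394], [0.022, 0.184, 0.983, 1103.219], [0.0, 0.0, 0.0, 1.0]]}
wrist {'intrinsics': [[364.237, 0.0, 313.635], [0.0, 364.237, 236.419], [0.0, 0.0, 1.0]], 'pose': [[-0.239, 0.92, 0.311, 229.798], [-0.971, -0.227, -0.076, 586.111], [0.001, -0.32, 0.947, 373.703], [0.0, 0.0, 0.0, 1.0]]}
```

View pics/scene0.png

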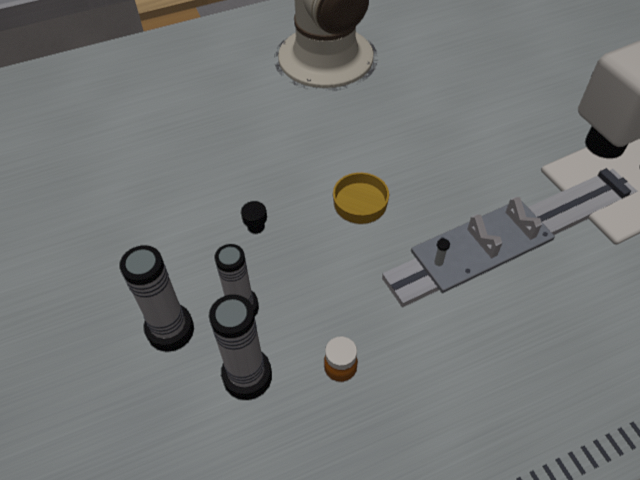

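View pics/top0.png

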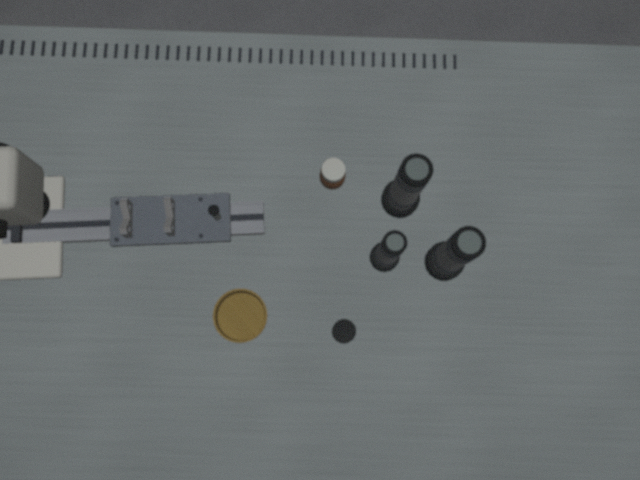

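Candidates for the barrel in the scene view: A at (168,328), B at (246,376) and a small one, C, at (245,305). In the top view these are A (445,260), B (400,198) and C (385,257). In the top view the dish is at (240,316), the eyepiece at (344,331), the jar at (333,172), the carriage at (170,218) and the post at (214,211). I'll take an enlarged crop to choose by size.

```bash
cat > h.py <<'E'
import numpy as np
from bench import arm
def ray(n,u,v,m=None):
    m=m or arm.camera_model(n);K=np.array(m["intrinsics"]);P=np.array(m["pose"])
    d=np.array([(u-K[0,2])/K[0,0],-(v-K[1,2])/K[1,1],-1]);return P[:3,3],P[:3,:3]@d
def at(n,u,v,z,m=None):
    o,d=ray(n,u,v,m);return o+d*(z-o[2])/d[2]
def proj(n,p,m=None):
    m=m or arm.camera_model(n);K=np.array(m["intrinsics"]);P=np.array(m["pose"])
    c=P[:3,:3].T@(np.array(p)-P[:3,3]);return np.array([K[0,0]*c[0]/-c[2]+K[0,2],K[1,1]*-c[1]/-c[2]+K[1,2]])
def tri(*obs):
    A=np.zeros((3,3));b=np.zeros(3);L=[]
    for n,u,v in obs:
        o,d=ray(n,u,v);d=d/np.linalg.norm(d);M=np.eye(3)-np.outer(d,d);A+=M;b+=M@o;L.append((M,o))
    p=np.linalg.solve(A,b);return p,[np.linalg.norm(M@(p-o)) for M,o in L]
E
python3 - <<'E'
import cv2,numpy as np
s=cv2.imread("pics/scene0.png");t=cv2.imread("pics/top0.png")
def c(i,x,y,w,h,k):
    i=cv2.resize(i[y:y+h,x:x+w],None,fx=k,fy=k,interpolation=cv2.INTER_CUBIC)
    i=np.clip(i.astype(float)*1.6,0,255).astype(np.uint8)
    for j in range(0,w,20): cv2.putText(i,str(x+j),(j*k,8),0,.3,(0,255,255));cv2.line(i,(j*k,10),(j*k,14),(0,255,255))
    for j in range(0,h,20): cv2.putText(i,str(y+j),(0,j*k+4),0,.3,(0,255,255));cv2.line(i,(20,j*k),(24,j*k),(0,255,255))
    return i
a=c(s,110,235,200,180,4) 
cv2.imwrite("pics/c1.png",cv2.resize(a,(800,720))[:600] if 0 else c(s,110,240,200,150,4))
A=c(t,100,180,130,75,4);B=c(t,360,145,130,75*2-12,4)
out=np.zeros((600,800,3),np.uint8)
A=c(t,105,185,130,70,6)[:,:780]
B=c(t,365,145,125,60,3)
out[:420,:780]=A
out[420:600,:375]=B
B=c(t,365,205,125,60,3);out[420:600,400:775]=B
cv2.imwrite("pics/c2.png",out)
E
```

```text
(no output)
```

View pics/c1.png

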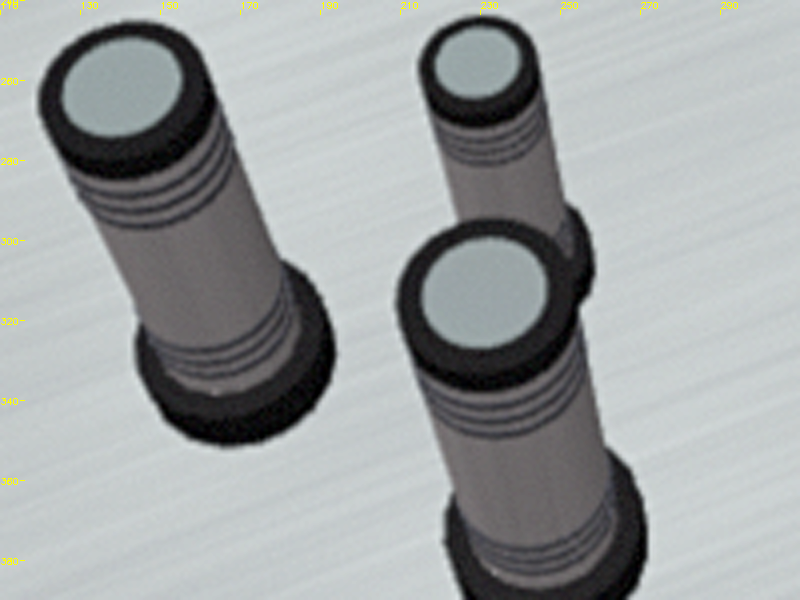

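View pics/c2.png

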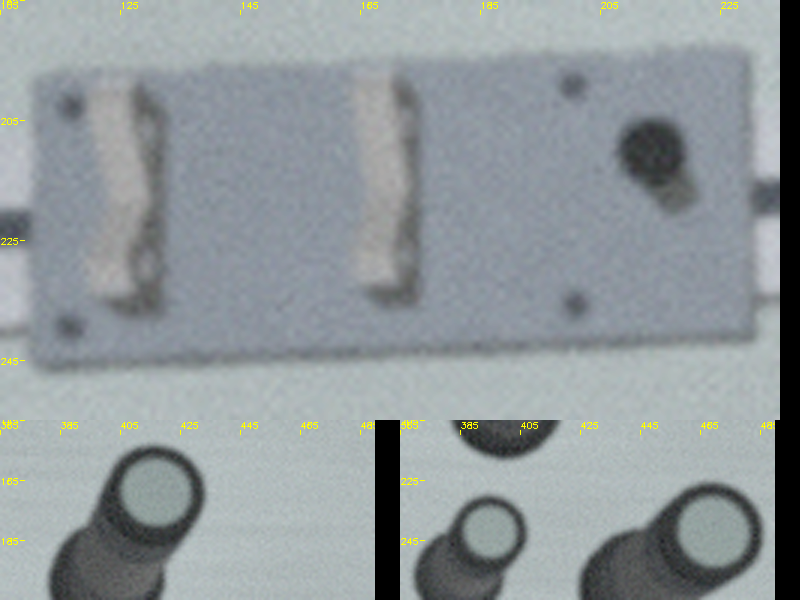

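Lens centres:

| Barrel | Scene view | Top view |
|---|---|---|
| A | (140.5,262) | (469,242.3) |
| B | (231,313) | (417.3,169) |
| C | (229.5,255.5) | (395.3,241.7) |

The plate corners and post are clear in the second crop.

```bash
python3 - <<'E'
from h import *
np.set_printoptions(precision=1,suppress=True)
for k,s,t,w in(("A",(140.5,262),(469,242.3),44),("B",(231,313),(417.3,169),45.5),("C",(229.5,255.5),(395.3,241.7),30)):
    p,e=tri(("scene",*s),("top",*t));print(k,p,np.array(e))
    m=arm.camera_model("scene");D=-(np.array(m["pose"])[:3,:3].T@(p-np.array(m["pose"])[:3,3]))[2]
    print("  top dia",w*D/613.4)
# collar widths (scene): A 144..194 ; B 221..272
for k,w,b in(("A",50,(445,262)),("B",50.3,(400,198)),("C",0,(385,257))):
    print(k,"collar top-view pos z10",at("top",*b,10))
p,e=tri(("scene",443,244),("top",213.7,210));print("post",p,e)
c=[at("top",u,v,27) for u,v in((110.8,197.5),(230,193),(230.8,241.7),(111.3,246.3))];print(np.array(c))
c=np.array(c);f=(c[0]+c[3])/2;r=(c[1]+c[2])/2;d=(f-r);print("len",np.linalg.norm(d),"yaw",np.arctan2(d[1],d[0]),"width",np.linalg.norm(c[0]-c[3]))
u=d/np.linalg.norm(d);print("cradle from plate",r+u*142, "post from plate",r+u*22)
pt=at("top",213.7,210,78);print("post z78",pt,"cradle",pt+u*120)
for n,uv in(("dish",(240,316)),("eyep",(344,331)),("jar",(333,172))):print(n,at("top",*uv,35))
E
```

```text
A [ 500.8 -472.   183. ] [0.2 0.2]
  top dia 54.984992761098184
B [ 616.4 -392.   184.1] [0.8 0.8]
  top dia 53.442168125735584
C [ 507.2 -363.3  142.8] [0.8 0.8]
  top dia 40.101035585508136
A collar top-view pos z10 [ 499.8 -474.5   10. ]
B collar top-view pos z10 [ 618.1 -392.6   10. ]
C collar top-view pos z10 [ 506.1 -365.    10. ]
post [568.3 -60.   77. ] [np.float64(0.2957022345111249), np.float64(0.29570223451111904)]
[[599.  134.   27. ]
 [613.7 -80.2  27. ]
 [523.4 -86.   27. ]
 [509.3 125.5  27. ]]
len 213.3727595113256 yaw 1.6382664344504263 width 90.08230766580715
cradle from plate [559.   58.6  27. ] post from plate [567.1 -61.2  27. ]
post z78 [567.9 -60.4  78. ] cradle [559.8  59.3  78. ]
dish [ 390.6 -109.4   35. ]
eyep [ 369.  -290.6   35. ]
jar [ 656.4 -266.4   35. ]
```

C has a 40 mm top and is about 141 mm tall, so it is the barrel. A and B are about 183 mm tall. The cradle is at about (559.5,59) with the slide direction at 1.638 rad. I'll grasp with the tool tilted 45° outward, so that placing has it tilted 45° the other way, clear of the post.

```bash
cat >> h.py <<'E'
from scipy.spatial.transform import Rotation as Rn
np.set_printoptions(precision=3,suppress=True)
def tool(az,tilt):
    "z_t leans by tilt from down toward az; y_t at az-90deg"
    z=np.array([np.cos(az)*np.sin(tilt),np.sin(az)*np.sin(tilt),-np.cos(tilt)]);y=np.array([np.sin(az),-np.cos(az),0])
    return Rn.from_matrix(np.c_[np.cross(y,z),y,z])
def go(p,R,s=None):
    s=s or arm.read_state();Rc=Rn.from_quat(s["ee_rot"])
    print("pos",s["position"],"travel",Rc.inv().apply(np.array(p)-s["position"]).round(1),"dr",(Rc.inv()*R).as_rotvec().round(3),"deg",np.degrees((Rc.inv()*R).magnitude()).round(1))
def grasp(g,R,back=0): return np.array(g)-R.as_matrix()[:,2]*(155+back)
E
python3 - <<'E'
from h import *
go([400,60,400],tool(-.3,0.0))
R=tool(-.62,np.pi/4);print(grasp([507,-364,76],R),grasp([507,-364,76],R,90))
E
```

```text
pos [149.575 606.662 403.735] travel [374.1 470.7   4.7] dr [ 0.002 -0.     0.058] deg 3.3
[ 417.798 -300.318  185.602] [ 366.003 -263.341  249.241]
```

>>> move_arm --fingers '[85,85,85,85,85,85,85,85,85,85]' --travel '[[374,471,4],[374,471,4],[374,471,4],[374,471,4],[374,471,4],[374,471,4],[374,471,4],[374,471,4],[374,471,4],[374,471,4]]' --dr '[[0,0,0.06],[0,0,0.06],[0,0,0.06],[0,0,0.06],[0,0,0.06],[0,0,0.06],[0,0,0.06],[0,0,0.06],[0,0,0.06],[0,0,0.06]]'

```text
clock: 1.1
position: [357.7, 150.1, 401.5]
ee_rot: [0.989, -0.15, 0.0, -0.0]
contact_force: [0.8, 1.3, -0.1]
gripper_width: 85.3
grasp_force: 0.0
```

```bash
python3 - <<'E'
from h import *
s=arm.read_state();print(s["joints"],s["clock"])
R=tool(-.62,np.pi/4);go([400,-200,330],tool(-.62,.5));go(grasp([507,-364,76],R,90),R)
E
```

```text
[ 0.822 -0.032 -0.525 -0.    -1.078  0.448] 1.1
pos [357.741 150.087 401.461] travel [144.1 321.9  71.3] dr [-0.08   0.496  0.312] deg 33.9
pos [357.741 150.087 401.461] travel [130.4 392.5 152. ] dr [-0.126  0.779  0.302] deg 48.4
```

>>> move_arm --fingers '[85,85,85,85,85,85,85,85,85,85]' --travel '[[144,322,71],[144,322,71],[144,322,71],[144,322,71],[144,322,71],[144,322,71],[144,322,71],[144,322,71],[144,322,71],[144,322,71]]' --dr '[[-0.08,0.5,0.31],[-0.08,0.5,0.31],[-0.08,0.5,0.31],[-0.08,0.5,0.31],[-0.08,0.5,0.31],[-0.08,0.5,0.31],[-0.08,0.5,0.31],[-0.08,0.5,0.31],[-0.08,0.5,0.31],[-0.08,0.5,0.31]]'

```text
clock: 2.1
position: [399.0, -198.8, 329.9]
ee_rot: [0.922, -0.296, 0.237, 0.076]
contact_force: [-1.1, 0.9, -0.3]
gripper_width: 85.0
grasp_force: 0.0
```

```bash
python3 - <<'E'
from h import *
s=arm.read_state();print(s["joints"],s["clock"])
R=tool(-.62,np.pi/4);go(grasp([507,-364,76],R,100),R)
E
```

```text
[-0.296  0.067 -0.966  1.222 -0.165  0.067] 2.1
pos [ 399.039 -198.802  329.895] travel [-32.3  71.7  66.2] dr [ 0.001  0.282 -0.   ] deg 16.2
```

j5 and j3 are near their limits with this outward tilt. I'll fit a quick kinematic model from the three poses and choose the tilt direction with it.

```bash
cat > kin.py <<'E'
from h import *
from scipy.optimize import least_squares
lo=np.array([-3.14,-1.21,-1.07,-3.16,-2.99,-3.1]);hi=np.array([3.14,2.06,1.41,2.05,-.16,3.1])
def fk(q,k):
    h,a,L1,b,L2,d,w=k
    R1=Rn.from_rotvec([0,0,q[0]]);RU=Rn.from_rotvec([0,q[1],0]);RF=Rn.from_rotvec([0,q[1]-q[2],0])
    RW=RF*Rn.from_rotvec([q[3],0,0])*Rn.from_rotvec([0,-q[4],0])
    p=np.array([a,d,h])+RU.apply([0,0,L1])+RF.apply([L2,0,b])+RW.apply([w,0,0])
    RT=R1*RW*Rn.from_matrix(np.array([[0,0,1],[-1,0,0],[0,-1,0]],float))*Rn.from_rotvec([0,0,-q[5]])
    return R1.apply(p),RT
E
python3 - <<'E'
from kin import *
D=[([1.58759816,.385570895,.00661744,-.000496,-1.19397739,-.2586],[149.572,606.630,403.61],[.992688,-.1207,0,.00109]),
([.822,-.032,-.525,0,-1.078,.448],[357.741,150.087,401.461],[.989,-.15,0,0]),
([-.296,.067,-.966,1.222,-.165,.067],[399.039,-198.802,329.895],[.922,-.296,.237,.076])]
f=lambda k:np.concatenate([fk(q,k)[0]-p for q,p,_ in D])
r=least_squares(lambda k:np.r_[f(k),(k-[250,0,400,0,400,-160,100])*1e-3],[250,0,400,0,400,-160,100])
print(r.x,f(r.x))
for q,p,o in D: print((fk(q,r.x)[1].inv()*Rn.from_quat(o)).as_rotvec())
E
```

```text
[ 747.402   11.74   532.214 -117.764  470.392 -159.474  552.599] [-0.016  0.141  0.906 -0.453  0.103 -1.079 -0.033 -0.424  0.173]
[-0.    -0.001  0.   ]
[0. 0. 0.]
[-0.027  0.4   -2.41 ]
```

```bash
sed -i 's/\[q\[3\],0,0\]/[S*q[3],0,0]/; s/^lo=/S=-1\nlo=/' kin.py; python3 - <<'E'
import kin
from kin import *
D=[([1.58759816,.385570895,.00661744,-.000496,-1.19397739,-.2586],[149.572,606.630,403.61],[.992688,-.1207,0,.00109]),
([.822,-.032,-.525,0,-1.078,.448],[357.741,150.087,401.461],[.989,-.15,0,0]),
([-.296,.067,-.966,1.222,-.165,.067],[399.039,-198.802,329.895],[.922,-.296,.237,.076])]
for S in(1,-1):
    kin.S=S
    print(S,[(fk(q,np.ones(7))[1].inv()*Rn.from_quat(o)).as_rotvec() for q,p,o in D])
    f=lambda k:np.concatenate([fk(q,k)[0]-p for q,p,_ in D])
    r=least_squares(lambda k:np.r_[f(k),(k-[250,0,400,0,400,-160,100])*1e-3],[250,0,400,0,400,-160,100])
    print(r.x,f(r.x))
z=Rn.from_quat(D[2][2]).as_matrix();q=D[2][0]
# tool axes in arm-plane frame
print(Rn.from_rotvec([0,0,-q[0]]).as_matrix()@z)
E
```

```text
1 [array([-0.   , -0.001,  0.   ]), array([0., 0., 0.]), array([-0.027,  0.4  , -2.41 ])]
[ 747.402   11.74   532.214 -117.764  470.392 -159.474  552.599] [-0.016  0.141  0.906 -0.453  0.103 -1.079 -0.033 -0.424  0.173]
-1 [array([0., 0., 0.]), array([0., 0., 0.]), array([ 0.   , -0.   ,  0.001])]
[-1114.793   394.696   698.644   351.741  -202.933  -153.858  -443.13 ] [ -5.612  -4.143 -26.062   0.126   8.974  31.059  -5.91  -10.427  -4.996]
[[ 0.83  -0.32   0.457]
 [-0.28  -0.948 -0.154]
 [ 0.482 -0.    -0.876]]
```

```bash
cat > D.py <<'E'
D=[([1.58759816,.385570895,.00661744,-.000496,-1.19397739,-.2586],[149.572,606.630,403.61]),
([.822,-.032,-.525,0,-1.078,.448],[357.741,150.087,401.461]),
([-.296,.067,-.966,1.222,-.165,.067],[399.039,-198.802,329.895])]
E
python3 - <<'E'
from kin import *
go([460,-170,340],tool(-1.3,.55))
E
```

```text
pos [ 399.039 -198.802  329.895] travel [ 33.6 -58.9   7. ] dr [-0.341  0.045  0.587] deg 39.0
```

>>> move_arm --fingers '[85,85,85,85,85,85]' --travel '[[34,-59,7],[34,-59,7],[34,-59,7],[34,-59,7],[34,-59,7],[34,-59,7]]' --dr '[[-0.34,0.05,0.59],[-0.34,0.05,0.59],[-0.34,0.05,0.59],[-0.34,0.05,0.59],[-0.34,0.05,0.59],[-0.34,0.05,0.59]]'

```text
clock: 2.7
position: [461.6, -166.8, 341.0]
ee_rot: [0.767, -0.581, 0.22, 0.163]
contact_force: [0.3, 0.8, 0.9]
gripper_width: 85.0
grasp_force: 0.0
```

```bash
cat >> kin.py <<'E'
# position = sum of parameters times direction columns (linear): h,a,d,u,L1,b,L2,lat_forearm, wx,wlat,wz
def cols(q):
    R1=Rn.from_rotvec([0,0,q[0]]);RU=R1*Rn.from_rotvec([0,q[1],0]);RF=R1*Rn.from_rotvec([0,q[1]-q[2],0])
    R4=RF*Rn.from_rotvec([-q[3],0,0]);RW=R4*Rn.from_rotvec([0,-q[4],0])
    M=lambda R,i:R.as_matrix()[:,i]
    return np.c_[[0,0,1],M(R1,1),M(RU,2),M(RF,2),M(RF,0),M(R4,1),M(RW,0),M(R1,0),M(RW,2)]
def fit(D,n=7,lam=1e-2):
    A=np.vstack([cols(q)[:,:n] for q,_ in D]);y=np.concatenate([p for _,p in D])
    g=np.array([300,-160,450,0,450,0,100,0,0.])[:n]
    x=g+np.linalg.lstsq(np.r_[A,lam*np.eye(n)],np.r_[y-A@g,np.zeros(n)],rcond=None)[0]
    return x,A@x-y
E
python3 - <<'E'
from kin import *
s=arm.read_state();q=s["joints"];p=s["position"];print(q,p,s["clock"])
open("D.py","a").write(f"D.append(({q.tolist()},{p.tolist()}))\n")
print((fk(q,np.ones(7))[1].inv()*Rn.from_quat(s["ee_rot"])).as_rotvec())
from D import D
for n in(6,7,8,9):print(*fit(D,n))
E
```

```text
[-0.026  0.172 -0.787  0.953 -0.663 -0.486] [ 461.554 -166.78   341.042] 2.7
[ 0. -0.  0.]
[ -60.297  -21.144  595.439   67.376  379.358 -158.748] [ 20.193  -2.414   9.997  10.268 -18.355  13.19  -19.123   4.116 -10.963
  16.355  41.389 -12.188]
[ 160.821   -0.067  564.602    0.079  421.846 -159.742  124.223] [ 0.01  -0.039  0.078  0.009  0.107 -0.128 -0.031 -0.073  0.092 -0.011
  0.006 -0.027]
[ 161.116    0.058  564.649    0.04   422.192 -159.882  124.361   -0.312] [ 0.025 -0.027  0.114  0.001  0.077 -0.122 -0.004 -0.023  0.064 -0.033
 -0.019 -0.043]
[ 160.918   -0.105  564.686    0.173  421.894 -159.719  124.442   -0.251
    0.146] [ 0.025 -0.034  0.103  0.005  0.081 -0.106 -0.014 -0.004  0.082 -0.018
 -0.035 -0.065]
```

```bash
cat >> kin.py <<'E'
from D import D
X=fit(D,7)[0]
def FK(q): return cols(q)[:,:7]@X, fk(q,np.ones(7))[1]
def ik(p,R,seeds=None,n=25):
    rng=np.random.default_rng(0);best=None;out=[]
    for q0 in (seeds if seeds is not None else [rng.uniform(lo,hi)*[.4,1,1,1,1,1] for _ in range(n)]):
        def e(q):
            P,T=FK(q);return np.r_[(P-p)/100,(T.inv()*R).as_rotvec()]
        r=least_squares(e,np.clip(q0,lo+.02,hi-.02),bounds=(lo+.01,hi-.01))
        if r.cost<1e-8: out.append((min(np.min(r.x-lo),np.min(hi-r.x)),r.x))
    out.sort(key=lambda t:-t[0]);return out
E
python3 - <<'E'
from kin import *
a0=1.638-np.pi
for al in(.5,.8,1.05):
  for fam in(0,1):
    R=tool(a0+fam*np.pi,(-1 if fam==0 else 1)*(np.pi/2-al))
    o=ik(grasp([559.5,59,73],R),R);print("PLACE al",al,fam,o[0] if o else None)
    for ph in(-.62,-1,-1.5,-2):
        R=tool(ph+fam*np.pi,(1 if fam==0 else -1)*al)
        o=ik(grasp([507,-364,76],R),R);print("  grasp",ph,o[0] if o else None)
E
```

```text
PLACE al 0.5 0 (np.float64(1.0728444794676957), array([-0.177,  0.716,  0.003, -1.039, -1.417,  0.734]))
  grasp -0.62 None
  grasp -1 None
  grasp -1.5 (np.float64(0.3073057078725634), array([-0.36 ,  0.471, -0.748,  1.314, -0.467, -0.803]))
  grasp -2 (np.float64(0.5715105505281831), array([-0.212,  0.565, -0.498,  0.736, -0.771, -0.823]))
PLACE al 0.5 1 (np.float64(0.6920875653045102), array([-0.177,  0.716,  0.003, -1.039, -1.417, -2.408]))
  grasp -0.62 None
  grasp -1 None
  grasp -1.5 (np.float64(0.3073057077800585), array([-0.36 ,  0.471, -0.748,  1.314, -0.467,  2.339]))
  grasp -2 (np.float64(0.5715105505978335), array([-0.212,  0.565, -0.498,  0.736, -0.771,  2.319]))
PLACE al 0.8 0 (np.float64(1.0088212555247507), array([-0.05 ,  0.601, -0.061, -0.843, -1.185,  0.563]))
  grasp -0.62 None
  grasp -1 None
  grasp -1.5 (np.float64(0.20995176370732982), array([-0.403,  0.518, -0.844,  1.84 , -0.724, -1.289]))
  grasp -2 (np.float64(0.4977935189922008), array([-0.163,  0.633, -0.572,  1.02 , -0.948, -1.133]))
PLACE al 0.8 1 (np.float64(0.5213016095532641), array([-0.05 ,  0.6
[... 439 characters left out ...]
1.004,  0.559, -0.708, -2.658, -0.773, -1.732]))
  grasp -1 None
  grasp -1.5 (np.float64(0.0822065856349421), array([-0.367,  0.607, -0.888,  1.968, -1.019, -1.49 ]))
  grasp -2 (np.float64(0.478676552198504), array([-0.126,  0.72 , -0.591,  1.142, -1.144, -1.298]))
PLACE al 1.05 1 (np.float64(0.31209417901808045), array([ 0.087,  0.528, -0.132, -0.632, -1.   , -2.788]))
  grasp -0.62 (np.float64(0.36193109923577005), array([-1.004,  0.559, -0.708, -2.658, -0.773,  1.41 ]))
  grasp -1 None
  grasp -1.5 (np.float64(0.08220658679227144), array([-0.367,  0.607, -0.888,  1.968, -1.019,  1.651]))
  grasp -2 (np.float64(0.4786765523986011), array([-0.126,  0.72 , -0.591,  1.142, -1.144,  1.843]))
```

```bash
python3 - <<'E'
from kin import *
R=tool(-1.85,.8);P=grasp([507,-364,76],R,110);q=arm.read_state()["joints"]
for b in(110,60,0,-5):print(ik(grasp([507,-364,76],R,b),R,[q]))
go(P,R)
E
```

```text
[(np.float64(0.49361068098339056), array([-0.002,  0.498, -0.576,  0.94 , -1.025, -1.005]))]
[(np.float64(0.4418666253024591), array([-0.089,  0.539, -0.628,  1.055, -0.943, -1.074]))]
[(np.float64(0.3959223973342979), array([-0.203,  0.595, -0.674,  1.223, -0.865, -1.17 ]))]
[(np.float64(0.3930383148301053), array([-0.213,  0.6  , -0.677,  1.238, -0.859, -1.179]))]
pos [ 461.554 -166.78   341.042] travel [ -8.1 -89.7  90.2] dr [-0.353  0.241  0.43 ] deg 34.7
```

>>> move_arm --fingers '[85,85,85,85,85,85,85]' --travel '[[-8,-90,90],[-8,-90,90],[-8,-90,90],[-8,-90,90],[-8,-90,90],[-8,-90,90],[-8,-90,90]]' --dr '[[-0.35,0.24,0.43],[-0.35,0.24,0.43],[-0.35,0.24,0.43],[-0.35,0.24,0.43],[-0.35,0.24,0.43],[-0.35,0.24,0.43],[-0.35,0.24,0.43]]'

```text
clock: 3.4
position: [558.1, -183.7, 261.3]
ee_rot: [-0.555, 0.736, -0.235, -0.31]
contact_force: [-0.5, 0.5, 0.2]
gripper_width: 85.0
grasp_force: 0.0
```

```bash
python3 - <<'E'
from kin import *
import cv2
m=arm.camera_model("wrist");im=arm.get_image("wrist");cv2.imwrite("pics/w1.png",im[:,:,::-1])
for z in(0,20,140):print(z,proj("wrist",[507,-364,z],m))
R=tool(-1.85,.8);go(grasp([507,-364,76],R),R)
E
```

```text
0 [314.224 283.033]
20 [314.213 274.73 ]
140 [314.104 192.336]
pos [ 558.009 -183.924  261.468] travel [ -2.5  -0.4 108.5] dr [-0.001  0.002 -0.002] deg 0.2
```

View pics/w1.png

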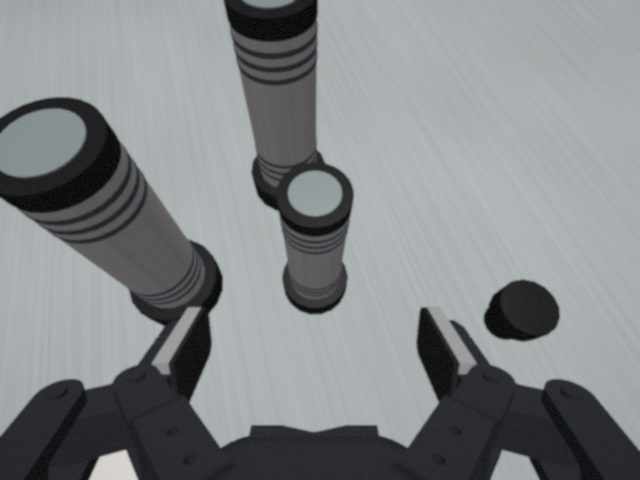

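The wrist view shows the small barrel's top at (315.5,193) against a predicted (314,192), centred between the fingers. I'll advance 108 mm along the tool and close.

>>> move_arm --fingers '[85,85,85,85,85,85]' --travel '[[-1,0,30],[-2,0,60],[-2,0,85],[-2,0,100],[-2,0,108],[-2,0,108]]' --dr '[[0,0,0],[0,0,0],[0,0,0],[0,0,0],[0,0,0],[0,0,0]]'

```text
clock: 4.05
position: [536.8, -257.9, 183.8]
ee_rot: [-0.553, 0.737, -0.234, -0.311]
contact_force: [-0.3, -0.8, 0.6]
gripper_width: 85.2
grasp_force: 0.0
```

```bash
python3 - <<'E'
from kin import *
import cv2
cv2.imwrite("pics/w2.png",arm.get_image("wrist")[:,:,::-1])
R=tool(-1.85,.8);go(grasp([507,-364,76],R),R);print(arm.read_state()["contact_force"])
E
```

```text
pos [ 537.387 -257.448  184.328] travel [-0.5 -0.2 -0. ] dr [ 0.001  0.001 -0.003] deg 0.2
[1.066 0.973 0.567]
```

View pics/w2.png

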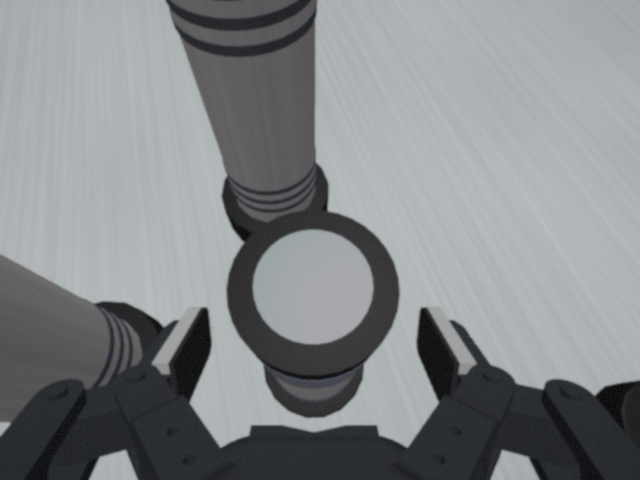

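The barrel is centred between the pads (its top at (314,285)). Closing now.

>>> move_arm --fingers '[60,50,42,36,34,34,34,34,34,34]' --travel '[[0,0,0],[0,0,0],[0,0,0],[0,0,0],[0,0,0],[0,0,0],[0,0,0],[0,0,0],[0,0,0],[0,0,0]]' --dr '[[0,0,0],[0,0,0],[0,0,0],[0,0,0],[0,0,0],[0,0,0],[0,0,0],[0,0,0],[0,0,0],[0,0,0]]'

```text
clock: 5.1
position: [537.9, -257.0, 184.3]
ee_rot: [-0.553, 0.736, -0.235, -0.311]
contact_force: [-1.1, 3.3, 5.0]
gripper_width: 38.7
grasp_force: 59.8
```

```bash
cat > plan.py <<'E'
from kin import *
# barrel relative to tool frame, from grasp
s0p=np.array([537.6,-257.2,184.3]);s0R=Rn.from_quat([-0.553,0.736,-0.235,-0.311])
gt=s0R.inv().apply(np.array([507,-364,76])-s0p); ax=s0R.inv().apply([0,0,1])
YAW=1.638
RP=tool(YAW-np.pi,-(np.pi/2-.8))
def pose(mid,R): return np.array(mid)-R.apply(gt)
E
python3 - <<'E'
from plan import *
print("gt",gt,"ax",ax,"placed axis",RP.apply(ax))
s=arm.read_state();q=s["joints"]
Rm=tool(-1.7,0.0)
for n,m,R in(("lift",[507,-364,206],tool(-1.85,.8)),("mid",[540,-230,215],Rm),("pre",[560.5,40,200],RP),("hi",[559.5,59,101],RP),("pl",[559.5,59,71],RP)):
    P=pose(m,R);o=ik(P,R,[q]);print(n,P,o)
    if o:q=o[0][1]
go(pose([507,-364,206],tool(-1.85,.8)),tool(-1.85,.8))
E
```

```text
gt [ -0.453  -0.031 155.149] ax [ 0.718 -0.002 -0.696] placed axis [ 0.069 -0.998 -0.001]
lift [ 537.555 -257.308  314.419] [(np.float64(0.5231317210488818), array([-0.146,  0.427, -0.547,  0.986, -1.021, -0.858]))]
mid [ 539.911 -230.445  370.149] [(np.float64(0.9236859967810002), array([-0.128,  0.347, -0.14 , -0.   , -1.084, -0.002]))]
pre [567.749 -68.176 310.982] [(np.float64(1.1008702989284593), array([-0.071,  0.441,  0.031, -0.781, -1.371,  0.385]))]
hi [566.749 -49.176 211.982] [(np.float64(1.0204190036872427), array([-0.048,  0.56 , -0.05 , -0.829, -1.218,  0.52 ]))]
pl [566.749 -49.176 181.982] [(np.float64(1.0082305433630292), array([-0.051,  0.604, -0.062, -0.844, -1.183,  0.567]))]
pos [ 537.858 -256.953  184.286] travel [ 93.7  -0.1 -90.4] dr [-0.    -0.    -0.003] deg 0.2
```

All feasible. Lifting straight up 130 mm.

>>> move_arm --fingers '[34,34,34,34,34,34,34]' --travel '[[3,0,-3],[11,0,-11],[29,0,-28],[50,0,-48],[72,0,-69],[94,0,-90],[94,0,-90]]' --dr '[[0,0,0],[0,0,0],[0,0,0],[0,0,0],[0,0,0],[0,0,0],[0,0,0]]'

```text
clock: 5.8
position: [538.1, -258.0, 318.4]
ee_rot: [-0.552, 0.738, -0.237, -0.308]
contact_force: [1.0, 0.5, -1.3]
gripper_width: 38.5
grasp_force: 60.5
```

```bash
python3 - <<'E'
from plan import *
R=tool(-1.7,0);go(pose([540,-230,215],R),R)
E
```

```text
pos [ 538.121 -257.962  318.376] travel [ 18.3   5.4 -55.5] dr [ 0.052 -0.797 -0.148] deg 46.5
```

>>> move_arm --fingers '[34,34,34,34,34,34,34,34,34]' --travel '[[2,1,-7],[5,1,-14],[7,2,-21],[9,3,-28],[11,3,-35],[14,4,-42],[16,5,-49],[18,5,-56],[18,5,-56]]' --dr '[[0.006,-0.1,-0.018],[0.013,-0.2,-0.037],[0.02,-0.3,-0.055],[0.026,-0.4,-0.074],[0.032,-0.5,-0.09],[0.039,-0.6,-0.11],[0.045,-0.7,-0.13],[0.052,-0.8,-0.148],[0.052,-0.8,-0.148]]'

```text
clock: 6.7
position: [540.4, -230.5, 366.5]
ee_rot: [-0.659, 0.752, 0.004, -0.0]
contact_force: [0.4, -1.1, -1.6]
gripper_width: 38.8
grasp_force: 60.5
```

```bash
python3 - <<'E'
from plan import *
go(pose([559.5,50,180],RP),RP)
E
```

```text
pos [ 540.423 -230.47   366.486] travel [-173.9   -4.    76.2] dr [-0.071 -0.763 -0.19 ] deg 45.3
```

>>> move_arm --fingers '[34,34,34,34,34,34,34,34,34,34]' --travel '[[-21,0,5],[-43,-1,10],[-65,-1,15],[-87,-2,22],[-109,-2,30],[-130,-3,42],[-152,-3,58],[-174,-4,70],[-174,-4,76],[-174,-4,76]]' --dr '[[-0.009,-0.095,-0.024],[-0.018,-0.19,-0.048],[-0.027,-0.285,-0.071],[-0.035,-0.38,-0.095],[-0.044,-0.475,-0.119],[-0.053,-0.57,-0.142],[-0.062,-0.665,-0.166],[-0.071,-0.763,-0.19],[-0.071,-0.763,-0.19],[-0.071,-0.763,-0.19]]'

```text
clock: 7.7
position: [565.1, -58.4, 287.8]
ee_rot: [0.677, -0.634, -0.276, -0.252]
contact_force: [1.0, -0.1, -1.6]
gripper_width: 38.3
grasp_force: 60.6
```

```bash
python3 - <<'E'
from plan import *
import cv2
im=[arm.get_image(n)[:,:,::-1] for n in("top","scene")]
s=arm.read_state();R=Rn.from_quat(s["ee_rot"]);mid=s["position"]+R.apply(gt);a=R.apply(ax)
print("mid",mid,"axis",a)
for n in("top","scene"):
    for t in(-76,64):print(n,t,proj(n,mid+a*t))
go(pose([559.5,59,100],RP),RP)
a=cv2.resize(im[0][150:300,80:280],(800,600),interpolation=2);cv2.imwrite("pics/t2.png",np.clip(a*1.5,0,255).astype(np.uint8))
cv2.imwrite("pics/s2.png",im[1])
E
```

```text
mid [557.629  49.136 178.248] axis [ 0.07  -0.998  0.003]
top -76 [ 84.03  200.129]
top 64 [174.79  196.446]
scene -76 [560.508 151.858]
scene 64 [480.374 186.258]
pos [565.481 -58.531 289.682] travel [47.9 -2.3 63.1] dr [ 0.004 -0.004 -0.002] deg 0.4
```

View pics/t2.png

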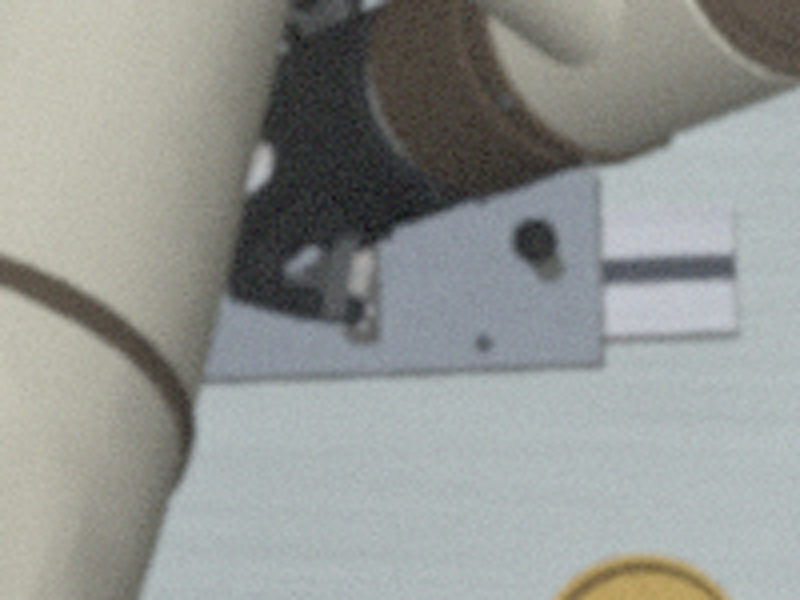

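The barrel is held level, and the arm hides most of it from the top camera. The post is still at about (213,210) in that image, so the carriage hasn't moved. I'll check the forearm's clearance to the microscope before descending.

```bash
python3 - <<'E'
from plan import *
q=arm.read_state()["joints"]
def pts(q):
    C=cols(q)*1.0; el=C[:,0]*X[0]+C[:,2]*X[2]; f=el+C[:,4]*X[4]; w=f+C[:,5]*X[5]; return el,f,w
print(*pts(q))
for m in([559.5,59,100],[559.5,59,72]):
    o=ik(pose(m,RP),RP,[q]);print(*pts(o[0][1]))
E
```

```text
[249.859 -13.795 666.939] [627.803 -34.661 480.722] [ 571.71  -144.482  379.181]
[300.292 -14.421 638.724] [645.278 -30.989 396.516] [ 572.519 -135.458  300.029]
[319.575 -16.267 625.989] [651.367 -33.155 366.022] [ 572.516 -135.458  272.031]
```

Forearm well clear (y < 0). Descending.

>>> move_arm --fingers '[34,34,34,34,34,34,34]' --travel '[[8,0,11],[18,-1,24],[28,-2,37],[38,-2,50],[45,-2,59],[48,-2,63],[48,-2,63]]' --dr '[[0,0,0],[0,0,0],[0,0,0],[0,0,0],[0.003,-0.003,0],[0.003,-0.003,0],[0.003,-0.003,0]]'

```text
clock: 8.5
position: [566.9, -48.4, 210.4]
ee_rot: [0.676, -0.633, -0.276, -0.257]
contact_force: [0.1, 0.5, -2.2]
gripper_width: 38.4
grasp_force: 60.6
```

```bash
python3 - <<'E'
from plan import *
import cv2
im=arm.get_image("scene")[:,:,::-1]
s=arm.read_state();R=Rn.from_quat(s["ee_rot"]);mid=s["position"]+R.apply(gt);a=R.apply(ax)
print("mid",mid,"axis",a,s["contact_force"])
for t in(-76,64):print(t,proj("scene",mid+a*t))
go(pose([559.5,59,80],RP),RP)
a=cv2.resize(im[130:280,400:600],(800,600),interpolation=2);cv2.imwrite("pics/s3.png",np.clip(a*1.3,0,255).astype(np.uint8))
E
```

```text
mid [559.916  59.862 100.458] axis [ 0.069 -0.998 -0.002] [ 0.483 -0.819 -1.838]
-76 [551.992 186.662]
64 [476.939 220.299]
pos [567.177 -48.471 211.286] travel [14.7  0.5 14.1] dr [ 0.     0.001 -0.001] deg 0.1
```

View pics/s3.png

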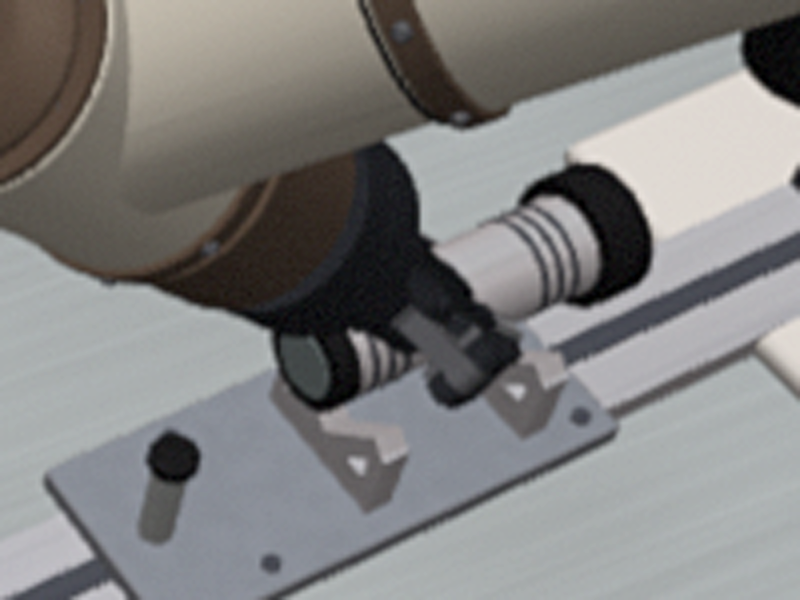

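The scene view shows the plain end at (477,222) against a predicted (477,220), level above both blocks with the collar beyond the inner one. Lowering to 78 mm, then slowly.

>>> move_arm --fingers '[34,34,34,34,34]' --travel '[[4,0,4],[8,0,8],[12,0,11],[15,0.5,14],[15,0.5,14]]' --dr '[[0,0,0],[0,0,0],[0,0,0],[0,0,0],[0,0,0]]'

```text
clock: 9.05
position: [566.3, -49.5, 190.2]
ee_rot: [0.676, -0.633, -0.276, -0.257]
contact_force: [-0.4, 0.6, -1.7]
gripper_width: 38.7
grasp_force: 60.6
```

```bash
cat > st.py <<'E'
from plan import *
s=arm.read_state();R=Rn.from_quat(s["ee_rot"])
print("mid",s["position"]+R.apply(gt),"axis",R.apply(ax),s["contact_force"],s["wrist_torque"])
go(pose([559.5,59,72],RP),RP)
print(R.inv().apply([0,0,-1]))
E
python3 st.py
```

```text
mid [558.89   58.878  79.425] axis [ 0.068 -0.998 -0.003] [-0.421  0.578 -1.739] [-1.901 -0.065 -0.029]
pos [566.259 -49.486 190.214] travel [ 4.8 -0.5  5.4] dr [ 0.001  0.002 -0.002] deg 0.2
[ 0.698 -0.002  0.716]
```

>>> move_arm --fingers '[34,34,34,34,34,34,34]' --travel '[[1,0,1],[2,0,2],[3,-0.3,3],[4,-0.5,4],[4.7,-0.5,4.8],[5.4,-0.5,5.5],[5.4,-0.5,5.5]]' --dr '[[0,0,0],[0,0,0],[0,0,0],[0,0,0],[0,0,0],[0,0,0],[0,0,0]]'

```text
clock: 9.75
position: [567.0, -49.4, 183.2]
ee_rot: [0.676, -0.633, -0.275, -0.257]
contact_force: [-0.3, -0.1, -2.3]
gripper_width: 38.7
grasp_force: 60.6
```

```bash
python3 st.py
```

```text
mid [559.783  58.917  72.339] axis [ 0.068 -0.998 -0.003] [-0.262 -0.141 -2.269] [-1.907 -0.165  0.003]
pos [567.028 -49.432 183.152] travel [-0.1  0.3  0.3] dr [-0.     0.002 -0.001] deg 0.1
[ 0.698 -0.001  0.716]
```

>>> move_arm --fingers '[34,34,34,34]' --travel '[[0.5,0,0.5],[1,0,1],[1.4,0,1.4],[1.4,0,1.4]]' --dr '[[0,0,0],[0,0,0],[0,0,0],[0,0,0]]'

```text
clock: 10.15
position: [567.2, -49.5, 182.0]
ee_rot: [0.677, -0.633, -0.275, -0.258]
contact_force: [-1.0, -1.4, 2.7]
gripper_width: 39.0
grasp_force: 61.0
```

```bash
python3 st.py
```

```text
mid [559.952  58.937  71.294] axis [ 0.069 -0.998 -0.003] [-0.985 -1.353  2.712] [-1.024  0.188  0.116]
pos [567.159 -49.483 182.039] travel [-0.9  0.4 -0.4] dr [-0.     0.002 -0.   ] deg 0.1
[0.698 0.    0.716]
```

Contact: the force went from −2.3 to +2.7 N. Releasing.

>>> move_arm --fingers '[40,41,42,43,45,48,54,60,65,65]' --travel '[[0,0,0],[0,0,0],[0,0,0],[0,0,0],[0,0,0],[0,0,0],[0,0,0],[0,0,0],[0,0,0],[0,0,0]]' --dr '[[0,0,0],[0,0,0],[0,0,0],[0,0,0],[0,0,0],[0,0,0],[0,0,0],[0,0,0],[0,0,0],[0,0,0]]'

```text
clock: 11.15
position: [567.1, -49.4, 181.3]
ee_rot: [0.676, -0.633, -0.275, -0.257]
contact_force: [-0.3, 0.5, 0.7]
gripper_width: 65.1
grasp_force: 0.0
```

>>> move_arm --fingers '[65,65,65,65,65,65,65]' --travel '[[0,0,-10],[0,0,-30],[0,0,-55],[0,0,-85],[0,0,-115],[0,0,-140],[0,0,-140]]' --dr '[[0,0,0],[0,0,0],[0,0,0],[0,0,0],[0,0,0],[0,0,0],[0,0,0]]'

```text
clock: 11.85
position: [574.2, -149.5, 285.1]
ee_rot: [0.677, -0.633, -0.272, -0.259]
contact_force: [0.3, -0.2, 0.3]
gripper_width: 65.0
grasp_force: 0.0
```

```bash
python3 - <<'E'
from plan import *
import cv2
im=arm.get_image("scene")[:,:,::-1];w=arm.get_image("wrist")[:,:,::-1]
a=cv2.resize(im[150:290,400:590],(800,590),interpolation=2)
out=np.zeros((600,800,3),np.uint8)
out[:590]=np.clip(a*1.3,0,255).astype(np.uint8)
cv2.imwrite("pics/s4.png",out)
u=np.array([np.cos(1.638),np.sin(1.638),0]);c=np.array([559.5,59,71])
for t in(-64,76):print(t,proj("scene",c+u*t))
s=arm.read_state();R=Rn.from_quat(s["ee_rot"]);print(s["gripper_width"],s["contact_force"],s["joints"])
E
```

```text
-64 [472.527 232.255]
76 [545.919 199.217]
64.98642652267375 [ 0.108  0.553 -0.242] [-0.196  0.518  0.072 -0.75  -1.423  0.493]
```

View pics/s4.png

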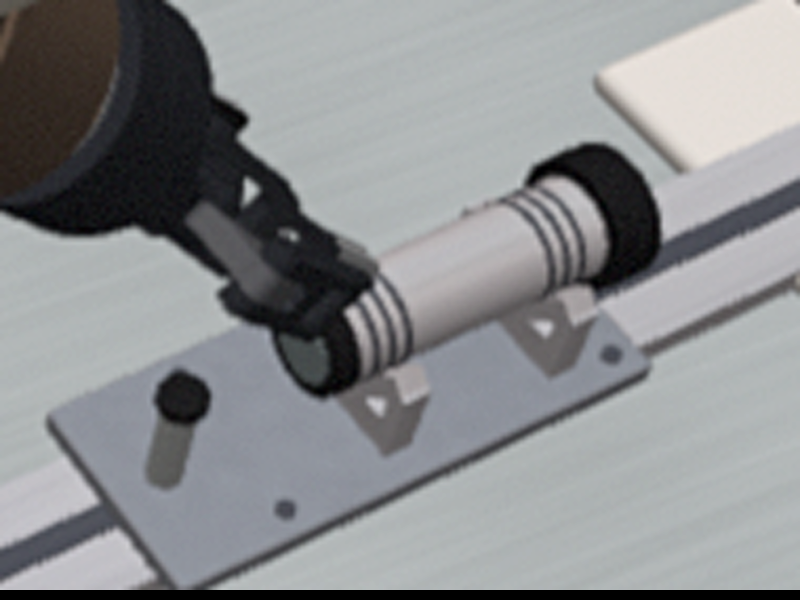

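The barrel lies in both V-blocks: its plain end is at (471.7,235) against a predicted (472.5,232), with the collar past the inner block. Next I'll push the post with the closed fingers, still tilted 45° so the forearm stays clear of the microscope.

```bash
cat > push.py <<'E'
from plan import *
u=np.array([np.cos(1.638),np.sin(1.638),0]);post=np.array([568,-60.3,0])
M=RP.as_matrix()
def tcp(back,z=62): # leading finger corner 'back' mm behind the post axis at start
    return post-u*back+[0,0,z]+11*M[:,0]-173*M[:,2]
E
python3 - <<'E'
from push import *
q=arm.read_state()["joints"]
def pts(q):
    C=cols(q); el=C[:,0]*X[0]+C[:,2]*X[2]; f=el+C[:,4]*X[4]; return f,f+C[:,5]*X[5]
for b,z in((40,130),(40,62),(7,62),(-100,62),(-195,62)):
    o=ik(tcp(b,z),RP,[q]);print(b,z,tcp(b,z),o[0] if o else None,*(pts(o[0][1]) if o else ()))
go(tcp(40,130),RP)
print(M.T@u, M.T@[0,0,-1])
E
```

```text
40 130 [ 579.31  -228.341  246.439] (np.float64(1.2088273458314855), array([-0.31 ,  0.616,  0.139, -0.709, -1.469,  0.591])) [ 667.573 -213.72   427.874] [ 585.108 -314.617  335.481]
40 62 [ 579.31  -228.341  178.439] (np.float64(1.1726068803011636), array([-0.312,  0.701,  0.103, -0.72 , -1.378,  0.673])) [ 678.418 -218.519  354.519] [ 585.1   -314.615  267.485]
7 62 [ 577.094 -195.415  178.439] (np.float64(1.1328673398278908), array([-0.267,  0.68 ,  0.063, -0.742, -1.34 ,  0.658])) [ 674.268 -184.672  355.538] [ 582.879 -281.69   267.486]
-100 62 [569.909 -88.657 178.439] (np.float64(1.033600571009378), array([-0.112,  0.625, -0.036, -0.818, -1.221,  0.598])) [659.092 -74.422 359.449] [ 575.68  -174.936  267.488]
-195 62 [563.529   6.129 178.439] (np.float64(0.9607433683853651), array([ 0.037,  0.593, -0.087, -0.884, -1.121,  0.53 ])) [643.191  23.924 363.526] [569.289 -80.158 267.489]
pos [ 573.315 -147.25   281.997] travel [ 83.   -0.7 -31.3] dr [-0.002  0.002 -0.001] deg 0.2
[-0.717 -0.     0.697] [0.697 0.    0.717]
```

>>> move_arm --fingers '[40,20,0,0,0,0,0,0,0,0]' --travel '[[15,0,-14],[30,0,-28],[45,0,-42],[58,-1,-56],[70,-1,-44],[83,-1,-31],[95,-1,-19],[115,-1,2],[130,-1,17],[130,-1,17]]' --dr '[[0,0,0],[0,0,0],[0,0,0],[0,0,0],[0,0,0],[0,0,0],[0,0,0],[0,0,0],[0,0,0],[0,0,0]]'

```text
clock: 12.95
position: [578.7, -226.9, 174.0]
ee_rot: [0.675, -0.634, -0.279, -0.256]
contact_force: [-1.6, 0.7, -0.7]
gripper_width: -0.3
grasp_force: 0.0
```

```bash
python3 - <<'E'
from push import *
import cv2
cv2.imwrite("pics/s5.png",cv2.resize(arm.get_image("scene")[150:290,380:580,::-1],(800,560)))
go(tcp(12,62),RP);s=arm.read_state();print(s["contact_force"],s["gripper_width"])
E
```

```text
pos [ 579.437 -227.359  176.271] travel [-20.8   0.2  17.4] dr [ 0.004  0.004 -0.004] deg 0.4
[0.176 0.17  0.03 ] 0.01598894354960135
```

View pics/s5.png

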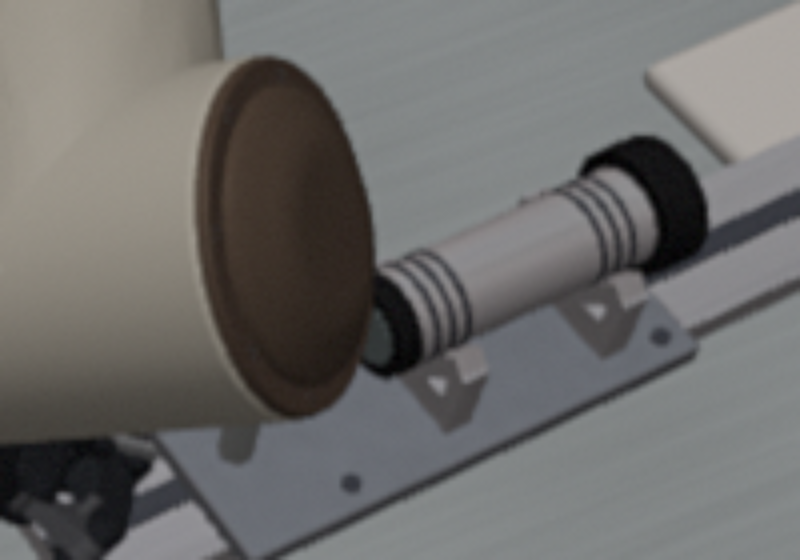

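The carriage and barrel are undisturbed, and the fingers are behind the post. Approaching, then pushing.

>>> move_arm --fingers '[0,0,0,0,0,0,0,0,0,0]' --travel '[[-10,0,8],[-20,0,17],[-23,0,20],[-26,0,23],[-30,0,27],[-35,0,32],[-41,0,38],[-47,0,44],[-53,0,50],[-59,0,56]]' --dr '[[0.003,0.003,-0.003],[0.003,0.003,-0.003],[0.003,0.003,-0.003],[0.003,0.003,-0.003],[0.003,0.003,-0.003],[0.003,0.003,-0.003],[0.003,0.003,-0.003],[0.003,0.003,-0.003],[0.003,0.003,-0.003],[0.003,0.003,-0.003]]'

```text
clock: 14.0
position: [574.5, -146.1, 179.8]
ee_rot: [0.677, -0.633, -0.273, -0.258]
contact_force: [-0.1, -2.9, 2.2]
gripper_width: -0.3
grasp_force: 1.2
```

```bash
cat > ps.py <<'E'
from push import *
s=arm.read_state();d=s["position"]-tcp(0);print("fwd",d@u,"lat",d@[u[1],-u[0],0],"z",d[2],s["contact_force"],s["clock"]);go(tcp(-190),RP)
E
python3 ps.py
```

```text
fwd 42.40914712320844 lat 0.7389427864885745 z 1.3417956744018795 [-0.116 -2.917  2.195] 14.0
pos [ 574.513 -146.068  179.781] travel [-105.1    0.8  103.6] dr [-0.003 -0.002  0.002] deg 0.2
```

>>> move_arm --fingers '[0,0,0,0,0,0,0,0,0,0]' --travel '[[-7,0,7],[-14,0,14],[-21,0.2,21],[-29,0.3,29],[-37,0.3,37],[-45,0.4,45],[-53,0.5,53],[-61,0.5,61],[-68,0.6,68],[-74,0.6,74]]' --dr '[[0,0,0],[0,0,0],[0,0,0],[0,0,0],[0,0,0],[0,0,0],[0,0,0],[0,0,0],[0,0,0],[0,0,0]]'

```text
clock: 15.0
position: [566.9, -41.4, 178.1]
ee_rot: [0.677, -0.633, -0.273, -0.258]
contact_force: [-0.6, -2.1, 2.0]
gripper_width: 0.0
grasp_force: 1.3
```

```bash
python3 ps.py
```

```text
fwd 147.32244305526865 lat 0.14351776230617475 z -0.3714993943071647 [-0.641 -2.06   1.968] 15.0
pos [566.874 -41.432 178.067] travel [-30.9   0.2  29.4] dr [-0.003 -0.001  0.002] deg 0.2
```

>>> move_arm --fingers '[0,0,0,0,0,0,0,0]' --travel '[[-5,0,5],[-10,0,9],[-14,0,13],[-17,0,16],[-19,0,18],[-20.5,0,19.5],[-22,0,21],[-23,0,22]]' --dr '[[0,0,0],[0,0,0],[0,0,0],[0,0,0],[0,0,0],[0,0,0],[0,0,0],[0,0,0]]'

```text
clock: 15.8
position: [565.7, -27.5, 181.5]
ee_rot: [0.684, -0.635, -0.26, -0.25]
contact_force: [-8.6, -67.3, 22.2]
gripper_width: -0.2
grasp_force: 33.4
```

```bash
python3 ps.py
```

```text
fwd 161.25238292477093 lat -0.09498068989591424 z 3.0786405740683165 [ -8.597 -67.338  22.185] 15.8
pos [565.701 -27.549 181.517] travel [-19.2  -0.1  21.6] dr [-0.006 -0.033  0.009] deg 2.0
```

A stop, at 67 N. I'll back off first, then check by image code whether this is the end of travel.

>>> move_arm --fingers '[0,0,0,0,0,0]' --travel '[[6,0,-6],[12,0,-12],[18,0,-18],[24,0,-24],[32,0,-32],[32,0,-32]]' --dr '[[0,0,0],[0,0,0],[0,0,0],[0,0,0],[0,0,0],[0,0,0]]'

```text
clock: 16.4
position: [568.1, -56.3, 178.7]
ee_rot: [0.677, -0.633, -0.273, -0.258]
contact_force: [-0.2, 0.7, -0.5]
gripper_width: 0.1
grasp_force: 0.0
```

```bash
python3 ps.py; python3 - <<'E'
from push import *
import cv2
for n in("top","scene"):cv2.imwrite(f"pics/{n}9.png",arm.get_image(n)[:,:,::-1])
# stop feature: black bar at top view ~(16,233), scene (614,182); plate front edge expected where?
for n,uv in(("scene",(614,182)),("top",(16,233))):
    for z in(20,30,40):
        p=at(n,*uv,z);print(n,z,p,"along from cradle0:",(p-[559.5,59,z])@u)
# plate shift by template match of the plate corner/hole area between first and current pictures
a=cv2.imread("pics/scene0.png",0);b=cv2.imread("pics/scene9.png",0)
for t in(100,130,150,160,165,170,180,190,200):
    # warp plate plane (z=27) by shift t along u and correlate on +x half of the plate
    c=np.array([559.5,59,27]);r=np.array([u[1],-u[0],0])
    def patch(im,sh):
        g=np.array([[proj("scene",c+u*(y+sh)+r*x) for y in np.arange(-130,90,3)] for x in np.arange(32,56,3)],np.float32)
        return cv2.remap(im,g[...,0],g[...,1],1)
    A,B=patch(a,0).astype(float).ravel(),patch(b,t).astype(float).ravel();print(t,np.corrcoef(A,B)[0,1].round(3))
E
```

```text
fwd 132.43544222185008 lat 0.36367820173339993 z 0.27727629965559686 [-0.16   0.689 -0.529] 16.4
pos [568.093 -56.27  178.716] travel [-41.2   0.4  40.2] dr [-0.003 -0.002  0.002] deg 0.2
scene 20 [539.487 302.623  20.   ] along from cradle0: 244.41700643356572
scene 30 [545.182 293.386  30.   ] along from cradle0: 234.81891807010325
scene 40 [550.876 284.15   40.   ] along from cradle0: 225.22082970664087
top 20 [530.336 299.351  20.   ] along from cradle0: 241.7672924863059
top 30 [528.251 294.544  30.   ] along from cradle0: 237.1107434256854
top 40 [526.167 289.737  40.   ] along from cradle0: 232.45419436506472
100 0.607
130 0.671Traceback (most recent call last):
  File "<stdin>", line 16, in <module>
  File "<stdin>", line 14, in patch
  File "h.py", line 9, in proj
    m=m or arm.camera_model(n);K=np.array(m["intrinsics"]);P=np.array(m["pose"])
           ~~~~~~~~~~~~~~~~^^^
ValueError: time passes only in moves, steps and waits
```

```bash
python3 - <<'E'
from push import *
import cv2
m=arm.camera_model("scene")
a=cv2.imread("pics/scene0.png",0);b=cv2.imread("pics/scene9.png",0)
c=np.array([559.5,59,27]);r=np.array([u[1],-u[0],0])
def patch(im,sh):
    g=np.array([[proj("scene",c+u*(y+sh)+r*x,m) for y in np.arange(20,95,1.5)] for x in np.arange(20,60,2)],np.float32)
    return cv2.remap(im,g[...,0],g[...,1],1).astype(float).ravel()
A=patch(a,0);T=np.arange(130,206,2)
C=[np.corrcoef(A,patch(b,t))[0,1] for t in T]
print([(int(t),round(x,2)) for t,x in zip(T,C)])
# plate front edge seen on the bare side strip: profile now
p=np.array([[b[int(round(v)),int(round(w))] for w,v in [proj("scene",c+u*y+r*38,m)]][0] for y in range(200,262,3)]);print(p)
# barrel/cradle expectation: plain-end centre for travel shift 168
for t in(160,165,170):print(t,proj("scene",[559.5,59,71]+u*(t-64),m),proj("scene",[559.5,59,78]+u*(t-120),m))
E
```

```text
[(130, np.float64(0.47)), (132, np.float64(0.49)), (134, np.float64(0.51)), (136, np.float64(0.53)), (138, np.float64(0.53)), (140, np.float64(0.52)), (142, np.float64(0.5)), (144, np.float64(0.49)), (146, np.float64(0.48)), (148, np.float64(0.46)), (150, np.float64(0.44)), (152, np.float64(0.42)), (154, np.float64(0.4)), (156, np.float64(0.36)), (158, np.float64(0.33)), (160, np.float64(0.28)), (162, np.float64(0.23)), (164, np.float64(0.18)), (166, np.float64(0.15)), (168, np.float64(0.13)), (170, np.float64(0.11)), (172, np.float64(0.09)), (174, np.float64(0.06)), (176, np.float64(0.03)), (178, np.float64(-0.02)), (180, np.float64(-0.06)), (182, np.float64(-0.09)), (184, np.float64(-0.12)), (186, np.float64(-0.15)), (188, np.float64(-0.18)), (190, np.float64(-0.2)), (192, np.float64(-0.23)), (194, np.float64(-0.25)), (196, np.float64(-0.27)), (198, np.float64(-0.29)), (200, np.float64(-0.29)), (202, np.float64(-0.3)), (204, np.float64(-0.3))]Traceback (most recent call last):
  File "<stdin>", line 13, in <module>
IndexError: index 640 is out of bounds for axis 1 with size 640
```

>>> move_arm --fingers '[0,0,0,0,0,0,0,0,0]' --travel '[[5,0,-10],[-5,0,-35],[-25,0,-60],[-45,0,-80],[-40,0,-105],[-15,0,-130],[10,0,-160],[23,0,-190],[23,0,-190]]' --dr '[[0,0,0],[0,0,0],[0,0,0],[0,0,0],[0,0,0],[0,0,0],[0,0,0],[0,0,0],[0,0,0]]'

```text
clock: 17.4
position: [577.5, -208.0, 301.1]
ee_rot: [0.677, -0.634, -0.27, -0.258]
contact_force: [-0.2, 0.3, 0.9]
gripper_width: 0.2
grasp_force: 0.0
```

```bash
python3 - <<'E'
from push import *
import cv2
m=arm.camera_model("top");print(arm.read_state()["position"])
cv2.imwrite("pics/top10.png",arm.get_image("top")[:,:,::-1])
a=cv2.imread("pics/top0.png",0);b=cv2.imread("pics/top10.png",0)
c=np.array([559.5,59,27]);r=np.array([u[1],-u[0],0])
def patch(im,sh,z=27,xs=np.arange(-55,56,3),ys=np.arange(-155,-85,1.5)):
    g=np.array([[proj("top",c+[0,0,z-27]+u*(y+sh)+r*x,m) for y in ys] for x in xs],np.float32)
    return cv2.remap(im,g[...,0],g[...,1],1).astype(float).ravel()
T=np.arange(140,204,3)
for xs in(np.arange(-58,-15,3),np.arange(15,58,3),np.arange(-55,56,3)):
    A=patch(a,0,xs=xs);print([(int(t),round(float(np.corrcoef(A,patch(b,t,xs=xs))[0,1]),2)) for t in T])
k=dict(z=78,xs=np.arange(-20,21,2),ys=np.arange(-140,-100,2));A=patch(a,0,**k)
print("post",[(int(t),round(float(np.corrcoef(A,patch(b,t,**k))[0,1]),2)) for t in T])
E
```

```text
[ 577.519 -207.971  301.059]
[(140, 0.47), (143, 0.48), (146, 0.48), (149, 0.47), (152, 0.48), (155, 0.52), (158, 0.57), (161, 0.58), (164, 0.59), (167, 0.6), (170, 0.63), (173, 0.65), (176, 0.67), (179, 0.67), (182, 0.67), (185, 0.67), (188, 0.67), (191, 0.66), (194, 0.65), (197, 0.63), (200, 0.61), (203, 0.61)]
[(140, 0.18), (143, 0.21), (146, 0.24), (149, 0.3), (152, 0.39), (155, 0.49), (158, 0.61), (161, 0.7), (164, 0.75), (167, 0.75), (170, 0.7), (173, 0.63), (176, 0.55), (179, 0.48), (182, 0.42), (185, 0.38), (188, 0.35), (191, 0.31), (194, 0.27), (197, 0.23), (200, 0.21), (203, 0.22)]
[(140, 0.22), (143, 0.24), (146, 0.28), (149, 0.33), (152, 0.4), (155, 0.49), (158, 0.58), (161, 0.65), (164, 0.68), (167, 0.68), (170, 0.63), (173, 0.56), (176, 0.49), (179, 0.41), (182, 0.35), (185, 0.31), (188, 0.28), (191, 0.23), (194, 0.18), (197, 0.14), (200, 0.11), (203, 0.12)]
post [(140, -0.0), (143, 0.13), (146, 0.3), (149, 0.52), (152, 0.76), (155, 0.92), (158, 0.92), (161, 0.74), (164, 0.48), (167, 0.24), (170, 0.02), (173, -0.14), (176, -0.24), (179, -0.25), (182, -0.22), (185, -0.23), (188, -0.26), (191, -0.28), (194, -0.27), (197, -0.21), (200, -0.13), (203, -0.05)]
```

```bash
python3 - <<'E'
from push import *
import cv2
m=arm.camera_model("scene")
for uv in((606,140),(606,144),(606,148)):
    p=at("scene",*uv,150,m);print("lens",p,"along",(p-[559.5,59,150])@u,"lat",(p-[559.5,59,150])@[u[1],-u[0],0])
# lens face extents: dark mask in scene0
s=cv2.imread("pics/scene0.png",0)[110:170,570:640];ys,xs=np.where(s<45);print("dark x",xs.min()+570,xs.max()+570,"y",ys.min()+110,ys.max()+110)
for t in(160,165,170,200):
  e=[proj("scene",np.array([559.5,59,150])+u*t+29*np.array([np.cos(k),np.sin(k),0]),m) for k in np.arange(0,6.3,.1)]
  e=np.array(e);print(t,"ellipse x",e[:,0].min(),e[:,0].max(),"ymax",e[:,1].max())
mt=arm.camera_model("top")
for uv in((264,207),(264,232)):print("rail end",(at("top",*uv,15,mt)-[559.5,59,15])@u)
E
```

```text
lens [540.275 227.105 150.   ] along 169.0163581135883 lat -7.89327640479215
lens [547.143 221.604 150.   ] along 163.0662733276209 lat -1.4095812152527447
lens [553.938 216.161 150.   ] along 157.17984597201334 lat 5.004747672822393
dark x 586 626 y 127 157
160 ellipse x 585.1453302914483 625.2697330894164 ymax 159.26175188724255
165 ellipse x 587.7109894666262 627.8019426073658 ymax 158.1123821956848
170 ellipse x 590.2694168719138 630.326948795155 ymax 156.9663268232464
200 ellipse x 605.445267130988 645.3274226827816 ymax 150.1587993739018
rail end -202.7498842786457
rail end -201.40626183857088
```

Home is confirmed: the lens axis is about 162 mm from the starting cradle position, and the measured carriage shift is about 160 mm, against a hard stop. Last numeric check: did the barrel move with the carriage?

```bash
python3 - <<'E'
from push import *
import cv2
m=arm.camera_model("scene")
cv2.imwrite("pics/scene10.png",arm.get_image("scene")[:,:,::-1])
b=cv2.imread("pics/scene10.png",0);a=np.zeros_like(b);a[150:290,380:580]=cv2.resize(cv2.imread("pics/s5.png",0),(200,140),interpolation=cv2.INTER_AREA)
r=np.array([u[1],-u[0],0])
def sh(z,xs,ys,T):
    def patch(im,t):
        g=np.array([[proj("scene",np.array([559.5,59,z])+u*(y+t)+r*x,m) for y in ys] for x in xs],np.float32)
        return cv2.remap(im,g[...,0],g[...,1],1).astype(float).ravel()
    A=patch(a,0);return [(int(t),round(float(np.corrcoef(A,patch(b,t))[0,1]),2)) for t in T]
T=np.arange(140,184,2)
print("barrel ribs",sh(88,np.arange(-8,16,2),np.arange(-58,-15,1),T))
print("outer block/plate side",sh(60,np.arange(22,40,2),np.arange(-60,0,1),T))
top=cv2.imread("pics/top10.png");t0=cv2.imread("pics/top0.png")
for n,(x,y) in(("dish",(240,316)),("eyep",(344,331)),("jar",(333,172))):
    w=t0[y-30:y+30,x-30:x+30];R=cv2.matchTemplate(top[y-50:y+50,x-50:x+50],w,cv2.TM_CCOEFF_NORMED);print(n,cv2.minMaxLoc(R)[1::2])
s=arm.read_state();print(s["contact_force"],s["joint_vel"])
E
```

```text
barrel ribs [(140, 0.32), (142, 0.34), (144, 0.32), (146, 0.31), (148, 0.43), (150, 0.59), (152, 0.55), (154, 0.49), (156, 0.73), (158, 0.97), (160, 0.68), (162, 0.19), (164, 0.25), (166, 0.48), (168, 0.38), (170, 0.29), (172, 0.44), (174, 0.52), (176, 0.36), (178, 0.29), (180, 0.53), (182, 0.73)]
outer block/plate side [(140, 0.2), (142, 0.19), (144, 0.17), (146, 0.19), (148, 0.3), (150, 0.49), (152, 0.71), (154, 0.86), (156, 0.88), (158, 0.77), (160, 0.58), (162, 0.41), (164, 0.33), (166, 0.32), (168, 0.32), (170, 0.28), (172, 0.17), (174, 0.03), (176, -0.1), (178, -0.19), (180, -0.24), (182, -0.28)]
dish (0.8904746174812317, (20, 20))
eyep (0.992493212223053, (20, 20))
jar (0.28694236278533936, (27, 14))
[0.51  0.67  0.441] [ 0.03  -0.001 -0.026 -0.009  0.003 -0.001]
```

The barrel and carriage moved together (158 and 156 mm). I'll do one gentle re-press to be sure the carriage sits at the stop.

>>> move_arm --fingers '[0,0,0,0,0,0,0,0,0,0]' --travel '[[-13,0,30],[-38,0,60],[-63,0,85],[-68,0,110],[-48,0,130],[-28,0,155],[-18,0,180],[-23,0,190],[-30,0,197],[-35,0,202]]' --dr '[[0,0,0],[0,0,0],[0,0,0],[0,0,0],[0,0,0],[0,0,0],[0,0,0],[0,0,0],[0,0,0],[0,0,0]]'

```text
clock: 18.5
position: [567.1, -37.5, 180.1]
ee_rot: [0.678, -0.632, -0.272, -0.258]
contact_force: [0.2, -0.6, 0.6]
gripper_width: 0.1
grasp_force: 0.0
```

```bash
python3 ps.py
```

```text
fwd 151.2334837822485 lat 0.6703999611353879 z 1.6706348076993152 [ 0.177 -0.578  0.602] 18.5
pos [567.137 -37.494 180.109] travel [-26.7   0.6  28.2] dr [-0.004 -0.002  0.005] deg 0.4
```

>>> move_arm --fingers '[0,0,0,0,0]' --travel '[[-1,0,1],[-2,0,2],[-2.8,0,2.8],[-3.5,0,3.5],[-3.5,0,3.5]]' --dr '[[0,0,0],[0,0,0],[0,0,0],[0,0,0],[0,0,0]]'

```text
clock: 19.0
position: [566.4, -34.2, 178.9]
ee_rot: [0.677, -0.633, -0.273, -0.258]
contact_force: [0.3, 0.4, -0.5]
gripper_width: 0.2
grasp_force: 0.0
```

```bash
python3 ps.py
```

```text
fwd 154.61193240215272 lat 0.20117462994687152 z 0.4219357146169216 [ 0.272  0.351 -0.456] 19.0
pos [566.442 -34.155 178.861] travel [-25.1   0.2  24.9] dr [-0.004 -0.002  0.002] deg 0.3
```

>>> move_arm --fingers '[0,0,0,0,0,0,0]' --travel '[[-0.7,0,0.7],[-1.4,0,1.4],[-2.1,0,2.1],[-2.8,0,2.8],[-3.5,0,3.5],[-4,0,4],[-4,0,4]]' --dr '[[0,0,0],[0,0,0],[0,0,0],[0,0,0],[0,0,0],[0,0,0],[0,0,0]]'

```text
clock: 19.7
position: [566.3, -32.2, 179.4]
ee_rot: [0.679, -0.633, -0.27, -0.256]
contact_force: [-2.1, -15.6, 5.9]
gripper_width: -0.1
grasp_force: 7.4
```

```bash
python3 ps.py
```

```text
fwd 156.54394404501784 lat 0.20942028585968053 z 0.9865996177353509 [ -2.1   -15.568   5.867] 19.7
pos [566.32  -32.227 179.425] travel [-23.5   0.2  23.8] dr [-0.004 -0.009  0.004] deg 0.6
```

It goes stiff straight away (15 N, no sliding), so the carriage is at its stop. Retreating and handing in.

>>> move_arm --fingers '[0,0,0,0,0,0,0,0,0,0]' --travel '[[8,0,-8],[20,0,-20],[20,0,-35],[5,0,-60],[-10,0,-85],[-5,0,-105],[10,0,-125],[10,0,-125],[10,0,-125],[10,0,-125]]' --dr '[[0,0,0],[0,0,0],[0,0,0],[0,0,0],[0,0,0],[0,0,0],[0,0,0],[0,0,0],[0,0,0],[0,0,0]]'

```text
clock: 20.7
position: [571.8, -121.9, 261.3]
ee_rot: [0.677, -0.633, -0.273, -0.258]
contact_force: [-0.9, 0.6, 0.7]
gripper_width: 0.4
grasp_force: 0.0
```

```bash
python3 -c "
from bench import arm
print(arm.read_state()['contact_force']);print(arm.job_done())"
```

```text
[-0.91375774  0.58053314  0.69771829]
the job is handed in; nothing more can be done
None
```

The barrel lies in both V-blocks with its collar past the inner one, the carriage is home against its stop, and the job was handed in at about 21 s; no verdict came back, the dish and eyepiece showed no shift in the final check, and the jar couldn't be matched there, probably because the arm hid it.

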